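# Fit the label holder behind the shelf lip and hold it home

### The arm

A 7-joint arm with a two-finger parallel gripper is mounted at the origin on the work surface. World frame = base frame: x ahead of the robot, y to its left, z up, the work surface at z = 0. Lengths are in m, angles in degrees, forces in N, time in s.
With the tool pointing down it reaches from about 0.425 to 0.875 m from the base axis. Payload 4.7 kg.
Tool frame: the origin (TCP) lies at the very end of the fingers, on their centre line; the grasp point (between the pads) lies 19 mm behind it (bot.grasp_offset is the distance from the TCP to the grasp point, in m); z points along the fingers, y is the line along which they close (so a half turn about z gives the same grasp; the last joint's range is limited). The gripper opens to 87 mm and grips with 3 to 60 N. Pads are 19 mm wide; open, the fingers measure 117 mm over their backs; the gripper's body (75 mm by 190 mm) begins 51 mm behind the grasp point.
Start: joints at [-66.572, 18.392, -4.016, 83.108, 1.295, 78.541, -3.26], TCP at [0.25, 0.6, 0.223] pointing down, gripper open.
Joint ranges: [-163.93, 163.93], [-17.29, 119.83], [-79.2, 71.16], [3.27, 140.29], [-89.18, 269.18], [5.43, 117.66], [-154.24, 154.24]. Speed limits (degrees/s): [147.25, 147.25, 180, 180, 180, 180, 180].

### API

Orientations are given as [roll, pitch, yaw] about the fixed x, y, z axes, in that order (R = Rz(yaw) Ry(pitch) Rx(roll)).
In Python, from bench import bot gives the robot as it stands.
- The arm moves only by the tool play_rows, never from a script. Its argument "rows" is a list that holds one entry, the list of rows, each a list of 7 numbers: the shift along the tool's x, y, z in mm, then the turn, a rotation vector about the tool's x, y, z in rad, then the finger opening in mm, from 0 to 87. A call has 1 to 10 rows; each row is the pose to reach, as a shift and turn from the pose commanded when the call began, along the tool's axes at that moment; what a row does not reach only later rows make up. A row lasts 1/8 s, in which the tool goes at most 62.5 mm and 10.7 degrees, less where a joint would pass 70% of its speed; a pose out of reach is approached as far as the arm can. A call with a gripper value outside its range is refused whole. The fingers move at their own pace and stop on an object; "newtons" is the grip in N (left out, the last holds). Time passes only in rows, so rows that repeat a pose let the fingers close. It gives the time, the measured TCP pose, the force, the opening and the grip force at its end, in the units of the state.
- bot.observe(): the state, without advancing time (a new reading comes with each control period).
- bot.read_camera(name): name is "scene" or "top" or "wrist"; returns a dict with "img" (400x640x3 uint8, red, green, blue), "intrinsics" (3x3 intrinsics, pixels), "extrinsics" (4x4, takes a point from world to camera coordinates). Camera axes: x right, y down, z forward; pixel columns grow to the right and rows downward; lengths in m; the calibration is good to about 2 mm. A picture is of the moment at which its call begins. There is no depth.
- bot.finish_job(): hands the job in; it is judged then, once.
The state is a dict: "t": time; "qpos": joint angles; "joint_velocities": joint speeds; "joint_torque": joint torques, N m; "tool_pos": TCP position; "eef_rot": TCP orientation; "ft_force": force on the tool from outside, world axes, zero at the start; "wrist_torque": the same for the moment, N m; "width": finger opening in m; "finger_force": force on a finger pad.
Only numpy, scipy, OpenCV 4.12 (cv2) and the standard library are available. Lean on these libraries where they do the work, as an engineer would, in place of code of your own. Each camera call takes 0.05 s, during which the arm holds its last target. There are 200 camera calls.

### The job

Pull the top drawer of the small bench cabinet well open and leave it open, lift the label holder out of it, and push its tongue down behind the front lip of the mould shelf, against the spring, until its bridge sits fully down on the lip. Finish while still holding it pressed home: the spring pushes it back up if you let go. Press firmly but do not ram it, and leave the tin of sticks, the steel core and the oil can where they stand.

Things in the scene. Friction and masses are not known exactly. Their poses are not given: they have to be found in the camera images.
- cabinet: grey two-drawer bench cabinet, fixed, 220 deep (x) x 220 wide (y) x 164 high. Origin: centre of its underside; its front faces its own -x. It may stand on the left or the right of the bench, with the mould shelf on the other side
- cabinet_drawer0_handle (a point): middle of the top drawer's handle, a dark level steel bar 11 thick and 110 long along y, 35 in front of the drawer front, 38 below the cabinet's top (126 above the bench); axes as the cabinet's. The lower drawer's like handle, 70 below, is not needed
- cabinet_drawer0 (a joint): how far the top drawer is out along the cabinet's -x, m: 0 shut, 0.149 at its stop, 0 to 0.02 at the start; moves with 1 to 2 N, stays where left. Inside 159 wide; floor 92 above the bench, sides 50 above the floor. The label holder stands 20 to 70 behind the drawer's front wall; out 0.12 or more, it is clear of the cabinet for a gripper from above
- holder: grey plastic label holder, 60 g, upright in the top drawer, hidden till it opens. Upside-down U in section. Origin: underside centre of its rear leg, the tongue (x -2 to 2, 60 wide in y, z 0 to 27). Front leg: label plate, x -22 to -19, 70 wide, z 0 to 27, label to -x. Bridge over both: x -22 to 8, 70 wide, z 26 to 32. Grip block: 14 (x) x 30 (y), z 32 to 54, over the tongue; grip it along y
- rack: mould shelf, fixed block of bright steel 213 deep (x) x 200 wide (y), top 70 above the bench, three steel mould plates standing on its rear part. Origin: centre of its underside; its lipped front faces its own -x
- slot (a point): centre of the mouth of the slot behind the shelf's front lip, level with lip and shelf top (70 above the bench), 100 in front of the rack's origin, axes as the rack's. Slot: x -6 to 6, y -45 to 45; lip: x -14 to -6. The holder goes in axes parallel, tongue in the slot, label plate in front of the lip; home (bridge resting on the lip) its origin is at z -26 here
- spring_bar (a joint): how far the sprung dark steel bar (50 long in y) in the slot is pressed down, in m: 0 free, its top 16 below the slot's mouth; 0.010 with the label holder home. It takes 3.2 N to start and 7.2 N at home, so it lifts the holder again when that is let go
- stick_tin: round brass-coloured tin, 60 across, 85 high, with brown sticks to about 150 high, on the bench between cabinet and shelf. Origin: centre of its underside. Bystander
- core: domed steel core, 40 across, 58 high, standing on the shelf in front of the mould plates. Origin: centre of its underside. Bystander
- oil_can: dark can with a white lid, 52 across, 75 high, on the cabinet's top. Origin: centre of its underside. Bystander

How it is judged:
By the outcome, as a careful person would: the job done as asked, in the order asked, and still so for the second after the job is handed in, while the arm keeps its last pose, push and grip.
It also fails if it takes over 64 s, if anything falls off the work surface, if the arm or the gripper's body presses on something with over 40 N, if the wrist force passes 120 N, or if a joint passes its speed limit or range.

## Working session

There is one attempt and no reset: what is moved stays moved. The work goes in short steps, Python scripts to look and compute and a tool call to move; the robot and the scene stay as the last step left them, time stands still between calls to the robot, and variables do not carry over. Pictures are saved under pics/ and viewed, at most 10 in all, crops included, and the job is handed in when it is done.

Besides the shell and the picture viewer there is one more tool, called after ">>>" in YAML: its name, and indented under it one key for each argument. play_rows: Moves the arm, as the interface text tells. Its arguments: {"type":"object","properties":{"rows":{"type":"array"},"newtons":{"type":"number"}},"required":["rows"]}

```bash
ls && mkdir -p pics && python3 - <<'E'
from bench import bot
import cv2, numpy as np
s=bot.observe(); print(s)
for n in ("scene","top"):
    c=bot.read_camera(n); cv2.imwrite(f"pics/{n}0.png",c["img"][:,:,::-1]); np.savez(f"pics/{n}0.npz",**c); print(n,c["intrinsics"],c["extrinsics"])
E
```

```text
pics
{'t': 0.0, 'qpos': array([-66.57376874,  18.44051987,  -4.01619086,  83.17405669,
         1.29635445,  78.54234142,  -3.26173175]), 'joint_velocities': array([ 0.00620672, -0.02780266,  0.06857338,  0.01527473, -0.01604325,
       -0.07966456,  0.0113726 ]), 'joint_torque': array([ 3.48898520e-04, -4.91287065e+01, -4.03507194e-01, -3.12523484e+01,
       -6.38464233e-02,  4.37293667e-02,  1.90323703e-04]), 'tool_pos': array([0.24981842, 0.59947113, 0.22145249]), 'eef_rot': array([-1.79888405e+02,  6.90640811e-03,  1.57382671e+02]), 'ft_force': array([ 0.26340509, -0.45193817, -0.55638894]), 'wrist_torque': array([-0.01650706, -0.01216226,  0.04787147]), 'finger_force': 0.0, 'width': 0.08692682301476286}
scene [[364.19816679   0.         321.12821265]
 [  0.         364.19816679 199.5628326 ]
 [  0.           0.           1.        ]] [[-0.9807234  -0.19514598 -0.00998284  0.66121212]
 [-0.16510762  0.85492049 -0.49178291  0.17524756]
 [ 0.10450399 -0.48065476 -0.87066062  0.92811589]
 [ 0.          0.          0.          1.        ]]
top [[438.43737308   0.         309.91646901]
 [  0.         438.43737308 198.86587371]
 [  0.           0.           1.        ]] [[ 0.01935303 -0.99935857  0.03013137 -0.03380693]
 [-0.99566499 -0.02200625 -0.09037118  0.67848893]
 [ 0.09097629 -0.02825179 -0.99545223  1.03982903]
 [ 0.          0.          0.          1.        ]]
```

View pics/scene0.png

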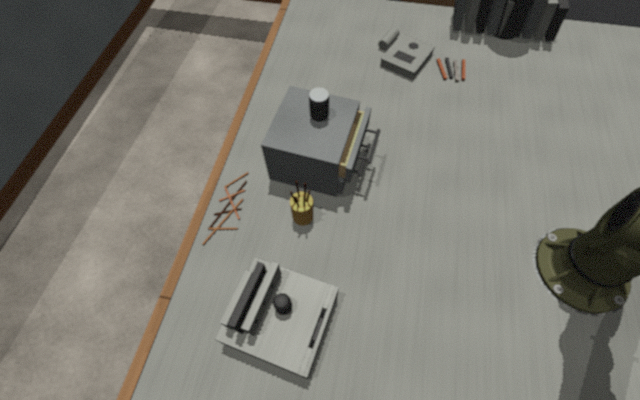

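View pics/top0.png

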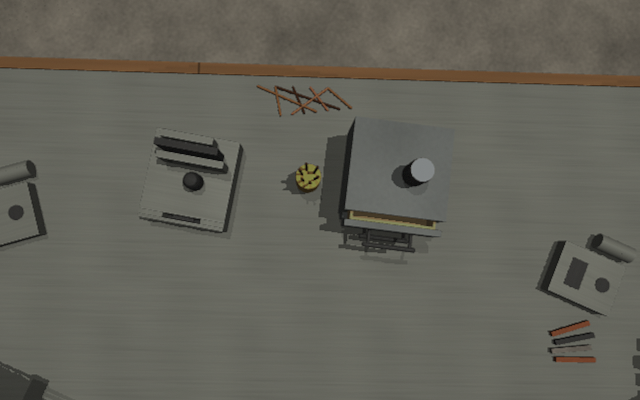

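The scene shows the cabinet on the robot's right, with its top-drawer handle near (375,140) and the tin at (302,210). The shelf is on the left, with its slot near (317,328). In the top view the slot runs about (162,215) to (200,221), the cabinet top spans about (344..455, 119..222), and the handles are near (390,240). I'll zoom in on these.

```bash
cat > h.py <<'E'
import numpy as np, cv2
from bench import bot
def load(n): return dict(np.load(f"pics/{n}.npz"))
def shot(n,f):
    c=bot.read_camera(n); np.savez(f"pics/{f}.npz",**c); return c
def ray(c,uv):
    R=c["extrinsics"][:3,:3];t=c["extrinsics"][:3,3]
    d=R.T@np.linalg.solve(c["intrinsics"],[uv[0],uv[1],1.]); return -R.T@t,d
def plane(c,uv,z):
    o,d=ray(c,uv); return o+d*(z-o[2])/d[2]
def tri(*pairs):
    A=0;b=0;rs=[ray(*p) for p in pairs]
    for o,d in rs:
        d=d/np.linalg.norm(d);P=np.eye(3)-np.outer(d,d);A=A+P;b=b+P@o
    x=np.linalg.solve(A,b)
    return x,[float(np.linalg.norm(np.cross(x-o,d/np.linalg.norm(d))))for o,d in rs]
def proj(c,p):
    q=c["extrinsics"][:3,:3]@np.array(p)+c["extrinsics"][:3,3]; q=c["intrinsics"]@q; return q[:2]/q[2]
def crop(c,x0,y0,x1,y1,s,g=1.6):
    im=c["img"][y0:y1,x0:x1,::-1].astype(float)*g
    return cv2.resize(np.clip(im,0,255).astype(np.uint8),None,fx=s,fy=s,interpolation=cv2.INTER_CUBIC)
E
python3 - <<'E'
from h import *
t=load("top0"); s=load("scene0")
a=crop(t,335,110,465,260,4,2); b=crop(s,260,80,390,230,2,2) ; d=crop(t,135,120,250,240,2.2,2)
im=np.zeros((600,800,3),np.uint8); im[:,:520]=a; im[:300,520:780]=b; im[300:300+d.shape[0],520:520+d.shape[1]]=d
cv2.imwrite("pics/c1.png",im)
E
```

```text
(no output)
```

View pics/c1.png

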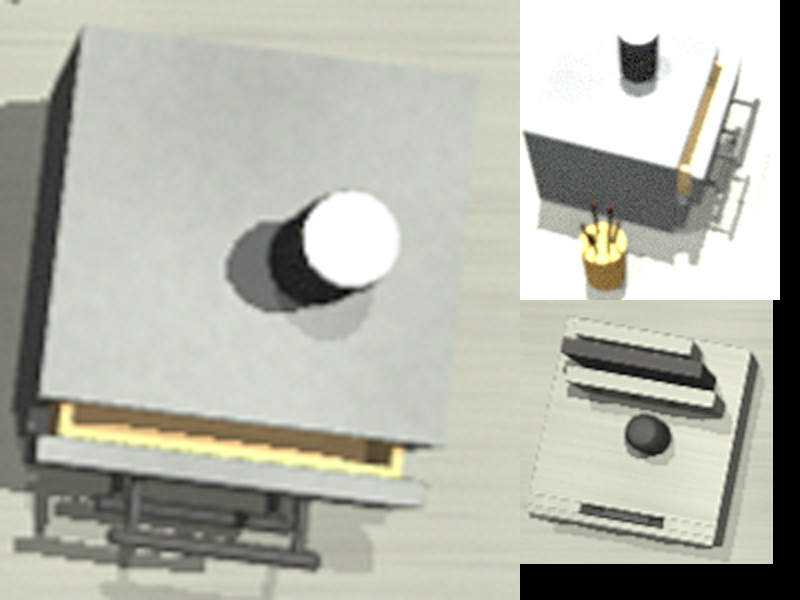

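Crop 1 shows the top drawer slightly open. Its handle runs in the top view from about (362,244) to (414.5,250.5), and the cabinet top corners are clear. The shelf slot is the dark bar at crop (580..663, 508..525).

```bash
python3 - <<'E'
from h import *
np.set_printoptions(precision=4,suppress=True)
t=load("top0"); s=load("scene0")
C=lambda x,y:(335+x/4-.375,110+y/4-.375)
cor=np.array([plane(t,C(*p),.164) for p in [(83,27),(478,77),(443,445),(40,402)]]) # backL,backR,frontR,frontL
print(cor); print([np.linalg.norm(cor[i]-cor[i-1]) for i in range(4)])
x=cor[[0,1]].mean(0)-cor[[2,3]].mean(0); y=cor[[0,3]].mean(0)-cor[[1,2]].mean(0)
print("cab yaw",np.degrees(np.arctan2(x[1],x[0])),np.degrees(np.arctan2(-y[0],y[1])),"centre",cor.mean(0))
h=[plane(t,C(*p),.126) for p in [(108,536),(318,562)]]; print("handle",h,np.mean(h,0),np.linalg.norm(h[0]-h[1]))
d=h[0]-h[1];print(np.degrees(np.arctan2(-d[0],d[1])))
print("handle in scene",[proj(s,p) for p in h])
D=lambda x,y:(135+(x-520)/2.2-.27,120+(y-300)/2.2-.27)
r=np.array([plane(t,D(*p),.07) for p in [(568,318),(752,352),(716,546),(528,516)]])
print(r,[np.linalg.norm(r[i]-r[i-1]) for i in range(4)])
x=r[[0,1]].mean(0)-r[[2,3]].mean(0); y=r[[0,3]].mean(0)-r[[1,2]].mean(0)
print("rack yaw",np.degrees(np.arctan2(x[1],x[0])),np.degrees(np.arctan2(-y[0],y[1])),"centre",r.mean(0))
def slot(c,x0,y0,x1,y1):
    g=cv2.cvtColor(c["img"],cv2.COLOR_RGB2GRAY)[y0:y1,x0:x1]
    m=(g<60).astype(np.uint8); n,l,st,ce=cv2.connectedComponentsWithStats(m)
    k=1+np.argmax(st[1:,4]); yy,xx=np.nonzero(l==k); r=cv2.minAreaRect(np.c_[xx,yy].astype(np.float32)); b=cv2.boxPoints(r)
    print(st[k],r); return np.array(r[0])+[x0,y0], b+[x0,y0]
ct,bt=slot(t,150,208,212,226); cs,bs=slot(s,303,305,332,350)
print(ct,cs,tri((t,ct),(s,cs)), plane(t,ct,.07),plane(s,cs,.07))
e=[plane(t,p,.07) for p in bt]; print(np.array(e))
i=np.array(e); print(plane(t,(420,170),.239))
tin=cv2.inRange(cv2.cvtColor(t["img"],cv2.COLOR_RGB2HSV),(20,120,60),(35,255,255)); 
m=cv2.moments(tin[150:200,290:325]);print("tin",plane(t,(290+m['m10']/m['m00'],150+m['m01']/m['m00']),.085))
E
```

```text
[[ 0.8499 -0.1117  0.164 ]
 [ 0.8279 -0.3292  0.164 ]
 [ 0.6259 -0.3081  0.164 ]
 [ 0.6444 -0.0907  0.164 ]]
[np.float64(0.20657507466566424), np.float64(0.2185897079892667), np.float64(0.20318661338293997), np.float64(0.21815262975962363)]
cab yaw -5.9083092699181945 -5.3138305890583455 centre [ 0.737  -0.2099  0.164 ]
handle [array([ 0.5735, -0.1334,  0.126 ]), array([ 0.5613, -0.2505,  0.126 ])] [ 0.5674 -0.192   0.126 ] 0.11765164500167219
-5.913152820180482
handle in scene [array([368.8843, 162.6671]), array([378.9305, 128.9017])]
[[0.8359 0.3472 0.07  ]
 [0.8039 0.1492 0.07  ]
 [0.5948 0.1801 0.07  ]
 [0.6224 0.3782 0.07  ]] [np.float64(0.21569562407156823), np.float64(0.2005834498429081), np.float64(0.21135058504680226), np.float64(0.20001006742358224)]
rack yaw -8.317239726561386 -8.551688333308432 centre [0.7142 0.2637 0.07  ]
[ 12   5  38  11 174] ((30.836000442504883, 9.652000427246094), (37.65538787841797, 4.56157922744751), 10.304847717285156)
[17  4  5  9 22] ((19.100000381469727, 8.19999885559082), (2.2135939598083496, 8.538147926330566), 18.43494987487793)
[180.836 217.652] [322.1 313.2] (array([0.6203, 0.2643, 0.1318]), [0.0020908398106129263, 0.0020908398106127]) [0.625  0.2806 0.07  ] [0.6213 0.2514 0.07  ]
[[0.6267 0.3243 0.07  ]
 [0.6372 0.3229 0.07  ]
 [0.6233 0.2368 0.07  ]
 [0.6129 0.2383 0.07  ]]
[ 0.7227 -0.2323  0.239 ]
tin [ 0.7252 -0.0132  0.085 ]
```

```bash
cat > go.py <<'E'
# usage: go.py x y z yaw : shift/turn from commanded pose; assumes it gets played, stores the new one
import sys,json,os,numpy as np
p=json.load(open("cmd.json")) if os.path.exists("cmd.json") else [.25,.6,.223,157.38]
q=[float(v) for v in sys.argv[1:5]]
a=np.radians(p[3]); d=np.subtract(q[:3],p[:3])*1000
s=np.round([np.cos(a)*d[0]+np.sin(a)*d[1], np.sin(a)*d[0]-np.cos(a)*d[1], -d[2]],1)
w=round(-np.radians((q[3]-p[3]+180)%360-180),4)
w_=np.array([np.cos(a)*s[0]+np.sin(a)*s[1], np.sin(a)*s[0]-np.cos(a)*s[1], -s[2]])/1000
json.dump([*(np.array(p[:3])+w_),p[3]-np.degrees(w)],open("cmd.json","w"))
print("shift",s,"turn",w,"dist",np.linalg.norm(s))
E
python3 go.py 0.40 0.20 0.28 120; python3 go.py 0.55 -0.19 0.28 84.4
```

```text
shift [-292.3 -311.5  -57. ] turn 0.6524 dist 430.95306008891504
shift [-412.8  -65.1   -0. ] turn 0.6213 dist 417.90172289666384
```

>>> play_rows:
  rows:
    - [[-29,-31,-6,0,0,0.065,87],[-58,-62,-11,0,0,0.13,87],[-88,-93,-17,0,0,0.196,87],[-117,-125,-23,0,0,0.261,87],[-146,-156,-29,0,0,0.326,87],[-175,-187,-34,0,0,0.391,87],[-205,-218,-40,0,0,0.457,87],[-234,-249,-46,0,0,0.522,87],[-263,-280,-51,0,0,0.587,87],[-292.3,-311.5,-57,0,0,0.6524,87]]

```text
t: 1.35
tool_pos: [0.4001, 0.1985, 0.2794]
eef_rot: [-180.0, -0.0, 119.9]
ft_force: [0.6, 1.1, 1.9]
width: 0.0869
finger_force: 0.0
```

>>> play_rows:
  rows:
    - [[-46,-7,0,0,0,0.07,87],[-92,-14,0,0,0,0.14,87],[-138,-22,0,0,0,0.21,87],[-184,-29,0,0,0,0.28,87],[-230,-36,0,0,0,0.35,87],[-276,-43,0,0,0,0.42,87],[-322,-51,0,0,0,0.49,87],[-368,-58,0,0,0,0.56,87],[-412.8,-65.1,0,0,0,0.6213,60],[-412.8,-65.1,0,0,0,0.6213,28]]

```text
t: 2.6
tool_pos: [0.5494, -0.1942, 0.2788]
eef_rot: [-179.9, 0.2, 84.0]
ft_force: [-0.8, -0.1, 1.1]
width: 0.0743
finger_force: 0.0
```

```bash
python3 - <<'E'
from h import *
w=shot("wrist","w1"); print(bot.observe()["tool_pos"],bot.observe()["eef_rot"],bot.observe()["width"])
print(w["intrinsics"],w["extrinsics"]); cv2.imwrite("pics/w1.png",crop(w,0,0,640,400,1.25,1.8))
t=load("top0")
print(proj(w,(.5674,-.192,.126)),proj(w,(.5735,-.1334,.126)),proj(w,(.5613,-.2505,.126)))
E
```

```text
[ 0.54952338 -0.19154149  0.27877456] [-1.79899909e+02  5.79009015e-02  8.42254047e+01] 0.07045864322914937
[[280.90465749   0.         320.17170167]
 [  0.         280.90465749 198.15802177]
 [  0.           0.           1.        ]] [[ 9.94606426e-01 -1.03716638e-01 -9.57553599e-04 -5.66685726e-01]
 [-1.00117758e-01 -9.62424839e-01  2.52418035e-01 -1.76847319e-01]
 [-2.71015234e-02 -2.50960732e-01 -9.67617806e-01  4.09352743e-01]
 [ 0.00000000e+00  0.00000000e+00  0.00000000e+00  1.00000000e+00]]
[335.47558921 183.19009812] [336.21105861 130.01942972] [334.79779865 231.56336618]
```

View pics/w1.png

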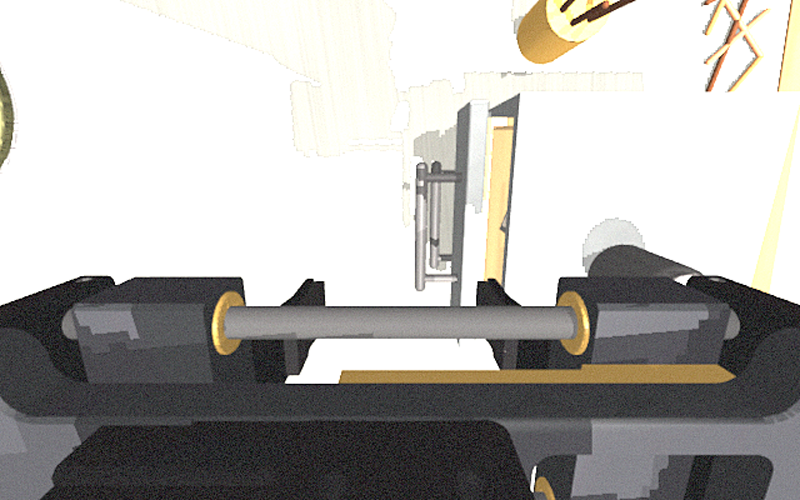

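The wrist view shows the handle at image (337, 130–232), matching the prediction (336, 130–232) to within about 1 mm. I'll descend onto it.

```bash
python3 - <<'E'
from h import *
w=load("w1");t=load("top0")
print(tri((t,(361.8,243.6)),(w,(336.8,130.6))),tri((t,(414.1,250.2)),(w,(336.8,231.5))))
E
python3 go.py 0.568 -0.192 0.14 84.4; python3 go.py 0.568 -0.192 0.109 84.4
```

```text
(array([ 0.57379907, -0.13393498,  0.12621137]), [0.0003039486900633268, 0.0003039486900631699]) (array([ 0.56243174, -0.24779913,  0.13426217]), [0.0011420344370632754, 0.0011420344370633064])
shift [ -0.2  18.1 140. ] turn 0.0 dist 141.1653286044417
shift [-0. -0. 31.] turn 0.0 dist 31.0
```

>>> play_rows:
  rows:
    - [[0,9,10,0,0,0,28],[-0.2,18.1,25,0,0,0,28],[-0.2,18.1,50,0,0,0,28],[-0.2,18.1,75,0,0,0,28],[-0.2,18.1,100,0,0,0,28],[-0.2,18.1,120,0,0,0,28],[-0.2,18.1,132,0,0,0,28],[-0.2,18.1,140,0,0,0,28],[-0.2,18.1,140,0,0,0,28]]

```text
t: 3.78
tool_pos: [0.5681, -0.1919, 0.1394]
eef_rot: [-180.0, -0.0, 84.4]
ft_force: [-0.6, -0.5, -0.4]
width: 0.028
finger_force: 0.0
```

>>> play_rows:
  rows:
    - [[0,0,8,0,0,0,28],[0,0,16,0,0,0,28],[0,0,24,0,0,0,28],[0,0,31,0,0,0,28],[0,0,31,0,0,0,28]]

```text
t: 4.4
tool_pos: [0.5676, -0.1918, 0.1078]
eef_rot: [-179.9, -0.0, 84.4]
ft_force: [0.1, 0.2, 0.1]
width: 0.0283
finger_force: 0.0
```

>>> play_rows:
  rows:
    - [[0,0,0,0,0,0,5],[0,0,0,0,0,0,5],[0,0,0,0,0,0,5],[0,0,0,0,0,0,5]]
  newtons: 15

```text
t: 4.9
tool_pos: [0.5682, -0.192, 0.1088]
eef_rot: [180.0, -0.0, 84.4]
ft_force: [-0.4, -0.3, 0.7]
width: 0.0103
finger_force: 15.0
```

>>> play_rows:
  rows:
    - [[0,-7,0,0,0,0,5],[0,-20,0,0,0,0,5],[0,-35,0,0,0,0,5],[0,-50,0,0,0,0,5],[0,-65,0,0,0,0,5],[0,-80,0,0,0,0,5],[0,-95,0,0,0,0,5],[0,-110,0,0,0,0,5],[0,-120,0,0,0,0,5],[0,-127,0,0,0,0,5]]

```text
t: 6.15
tool_pos: [0.4413, -0.1788, 0.1088]
eef_rot: [180.0, -0.1, 84.4]
ft_force: [1.5, 2.9, 3.9]
width: 0.0101
finger_force: 15.0
```

>>> play_rows:
  rows:
    - [[0,0,0,0,0,0,14],[0,0,0,0,0,0,28],[0,0,0,0,0,0,28],[0,0,0,0,0,0,28]]

```text
t: 6.65
tool_pos: [0.4415, -0.1798, 0.1083]
eef_rot: [-180.0, 0.0, 84.4]
ft_force: [-0.8, 0.5, -0.1]
width: 0.0269
finger_force: 0.0
```

```bash
python3 - <<'E'
import json;p=json.load(open("cmd.json"));a=0.0981
import numpy as np
r=np.radians(84.4);p[0]-=.127*np.sin(r);p[1]+=.127*np.cos(r);json.dump(p,open("cmd.json","w"));print(p)
E
python3 go.py 0.4415 -0.18 0.30 84.4;python3 go.py 0.59 -0.195 0.30 174.4
```

```text
[np.float64(0.4416303856585685), np.float64(-0.17957809222709442), 0.10900000000000001, 84.40236563418705]
shift [-4.00e-01 -1.00e-01 -1.91e+02] turn 0.0 dist 191.00044502565956
shift [ -0.5 149.3   0. ] turn -1.5708 dist 149.30083723810796
```

>>> play_rows:
  rows:
    - [[0,0,-15,0,0,0,28],[0,0,-40,0,0,0,28],[0,0,-80,0,0,0,40],[0,0,-120,0,0,0,50],[0,0,-160,0,0,0,50],[-0.4,-0.1,-191,0,0,0,50]]

```text
t: 7.4
tool_pos: [0.4418, -0.1804, 0.3025]
eef_rot: [179.8, -0.0, 84.4]
ft_force: [0.8, -1.1, -1.3]
width: 0.0491
finger_force: 0.0
```

>>> play_rows:
  rows:
    - [[0,15,0,0,0,-0.16,50],[0,30,0,0,0,-0.33,50],[0,47,0,0,0,-0.5,50],[0,65,0,0,0,-0.67,50],[0,83,0,0,0,-0.84,50],[0,100,0,0,0,-1.01,50],[0,117,0,0,0,-1.18,50],[0,134,0,0,0,-1.35,50],[-0.5,149.3,0,0,0,-1.5,50],[-0.5,149.3,0,0,0,-1.5708,50]]

```text
t: 8.65
tool_pos: [0.591, -0.1948, 0.3001]
eef_rot: [-179.9, 0.0, 174.6]
ft_force: [-0.5, 0.8, -0.2]
width: 0.05
finger_force: 0.0
```

```bash
python3 - <<'E'
from h import *
w=shot("wrist","w2"); t=shot("top","t2"); o=bot.observe(); print(o["tool_pos"],o["eef_rot"],o["width"])
a=crop(w,140,0,540,400,1.25,1.6); b=crop(t,330,190,480,340,2,2)
im=np.zeros((500,800,3),np.uint8); im[:,:500]=a; im[:300,500:]=b
cv2.imwrite("pics/c2.png",im)
E
```

```text
[ 0.59026409 -0.19510425  0.30035221] [-1.79972440e+02  2.38154289e-02  1.74412010e+02] 0.04998777078583243
```

View pics/c2.png

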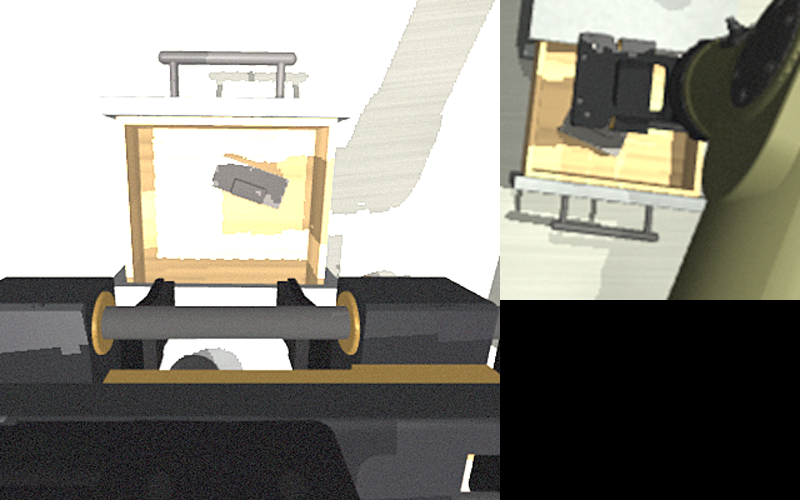

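The view shows the drawer well open, with the holder at crop (213–288, 163–208). It is turned about 17° clockwise, and its grip block is towards the cabinet. I'll zoom in to measure it.

```bash
python3 - <<'E'
from h import *
w=load("w2")
cv2.imwrite("pics/c3.png",crop(w,300,115,380,175,9,1.3))
E
```

```text
(no output)
```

View pics/c3.png

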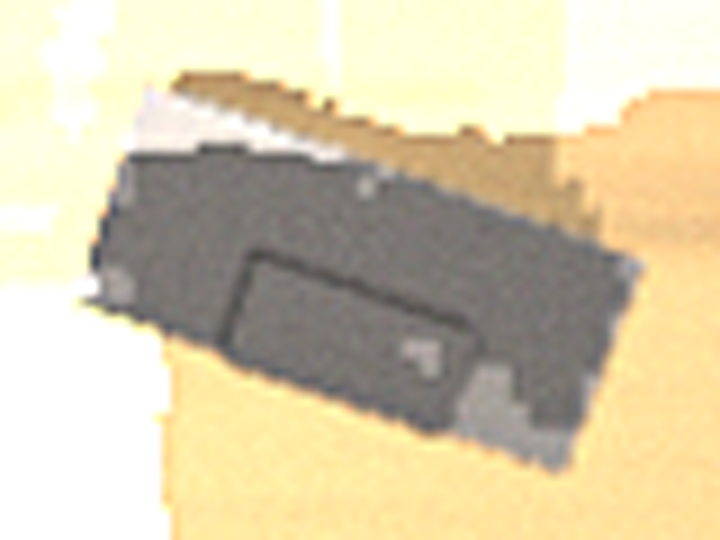

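The zoom shows the bridge-top corners at (148,92), (635,262), (565,470) and (88,300), and the grip block's top at (258,257), (478,325), (445,428) and (225,345).

```bash
python3 - <<'E'
from h import *
np.set_printoptions(precision=4,suppress=True)
w=load("w2"); C=lambda x,y:(300+(x+.5)/9-.5,115+(y+.5)/9-.5)
for nm,z,ps in (("bridge",.124,[(148,92),(635,262),(565,470),(88,300)]),("block",.146,[(258,257),(478,325),(445,428),(225,345)])):
    P=np.array([plane(w,C(*p),z) for p in ps]); a=P[:,:2]
    print(nm,P.mean(0),[np.linalg.norm(a[i]-a[i-1]) for i in range(4)])
    for i,j in((0,1),(3,2)): d=a[i]-a[j]; print(np.degrees(np.arctan2(d[0],-d[1])))
E
```

```text
bridge [ 0.549  -0.1678  0.124 ] [np.float64(0.02772038176157701), np.float64(0.06744614248069555), np.float64(0.02861814740360524), np.float64(0.06759184210950521)]
-24.044762827190112
-24.802125221501502
block [ 0.5541 -0.1707  0.146 ] [np.float64(0.011436992170751144), np.float64(0.028466929259950702), np.float64(0.013264741253891767), np.float64(0.02935627960620447)]
-22.22609270173325
-25.840407126679974
```

```bash
python3 go.py 0.5545 -0.1705 0.22 155.8
```

```text
shift [37.8 20.9 80. ] turn 0.3247 dist 90.91562022007
```

>>> play_rows:
  rows:
    - [[10,6,15,0,0,0.08,50],[20,11,35,0,0,0.16,50],[30,16,55,0,0,0.25,50],[37.8,20.9,80,0,0,0.3247,50],[37.8,20.9,80,0,0,0.3247,50],[37.8,20.9,80,0,0,0.3247,50]]

```text
t: 9.5
tool_pos: [0.5552, -0.1709, 0.221]
eef_rot: [180.0, 0.1, 155.8]
ft_force: [-0.6, -0.9, -0.1]
width: 0.0499
finger_force: 0.0
```

```bash
python3 - <<'E'
from h import *
w=shot("wrist","w3"); o=bot.observe(); print(o["tool_pos"],o["eef_rot"],o["width"])
cv2.imwrite("pics/w3.png",crop(w,260,100,400,240,4.2,1.3))
E
```

```text
[ 0.55544638 -0.17103425  0.22114606] [1.79973494e+02 1.38251178e-01 1.55824080e+02] 0.05011609000677602
```

View pics/w3.png

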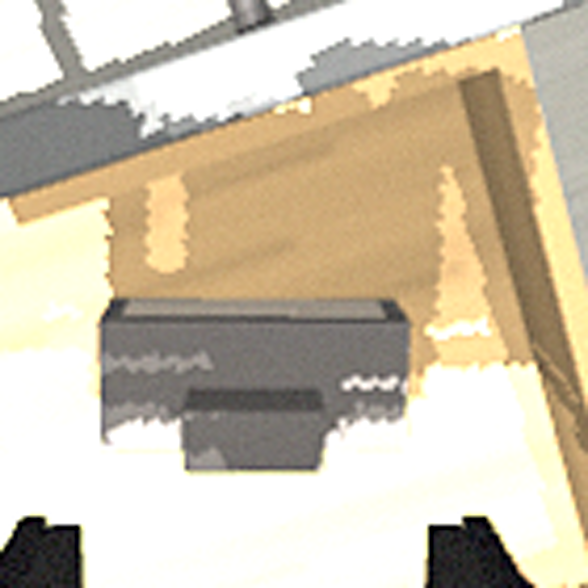

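The holder now looks square to the tool. The block top spans (186–325, 411–470) in the crop, and the bridge's front edge runs (103,318)–(411,320). I'll triangulate these against the earlier view.

```bash
python3 - <<'E'
from h import *
np.set_printoptions(precision=4,suppress=True)
a=load("w2");b=load("w3"); A=lambda x,y:(300+(x+.5)/9-.5,115+(y+.5)/9-.5); B=lambda x,y:(260+(x+.5)/4.2-.5,100+(y+.5)/4.2-.5)
bl=[((258,257),(188,411)),((478,325),(325,411)),((445,428),(320,470)),((225,345),(186,470))]
P=[]
for p,q in bl: x,e=tri((a,A(*p)),(b,B(*q))); P.append(x); print(x,np.array(e)*1e3)
print("block c",np.mean(P,0))
for p,q in [((148,92),(103,318)),((635,262),(411,320))]: print("br",*tri((a,A(*p)),(b,B(*q))))
Q=np.array([plane(b,B(*q),.146) for _,q in bl]); print(Q.mean(0),[np.linalg.norm(Q[i]-Q[i-1]) for i in range(4)])
F=np.array([plane(b,B(*q),.124) for q in [(103,318),(411,320)]]); d=F[0]-F[1]; print(F,np.linalg.norm(d),np.degrees(np.arctan2(d[0],-d[1])))
h=np.radians(-24.2); print("block from front edge",F.mean(0)[:2]+.022*np.array([np.cos(h),np.sin(h)]))
E
```

```text
[ 0.5436 -0.1811  0.143 ] [0.434 0.434]
[ 0.5541 -0.1548  0.1475] [0.5783 0.5783]
[ 0.5659 -0.1602  0.1475] [0.1519 0.1519]
[ 0.5536 -0.186   0.1486] [0.6061 0.6061]
block c [ 0.5543 -0.1705  0.1466]
br [ 0.522  -0.1935  0.1155] [0.00019538765732419891, 0.0001953876573243199]
br [ 0.5507 -0.1299  0.1158] [0.0005588671728906774, 0.0005588671728905243]
[ 0.5548 -0.1703  0.146 ] [np.float64(0.012791036694743229), np.float64(0.028358227476883265), np.float64(0.012806786943665277), np.float64(0.028102642531513386)]
[[ 0.521  -0.192   0.124 ]
 [ 0.5493 -0.1299  0.124 ]] 0.06830177192477874 -24.516504455901625
block from front edge [ 0.5552 -0.1699]
```

```bash
python3 go.py 0.5545 -0.1702 0.1275 155.6
```

```text
shift [ 0.1  0.3 92.5] turn 0.0035 dist 92.50054053896118
```

>>> play_rows:
  rows:
    - [[0,0,20,0,0,0,46],[0,0,40,0,0,0.0035,46],[0,0,60,0,0,0.0035,46],[0,0,75,0,0,0.0035,46],[0,0,86,0,0,0.0035,46],[0.1,-0.3,92.5,0,0,0.0035,46],[0.1,-0.3,92.5,0,0,0.0035,46]]

```text
t: 10.42
tool_pos: [0.5542, -0.1708, 0.1268]
eef_rot: [-180.0, -0.0, 155.6]
ft_force: [0.1, 0.2, 0.2]
width: 0.0461
finger_force: 0.0
```

>>> play_rows:
  rows:
    - [[0,0,0,0,0,0,38],[0,0,0,0,0,0,33],[0,0,0,0,0,0,26],[0,0,0,0,0,0,22],[0,0,0,0,0,0,22],[0,0,0,0,0,0,22]]
  newtons: 35

```text
t: 11.18
tool_pos: [0.5545, -0.1708, 0.1274]
eef_rot: [180.0, 0.0, 155.6]
ft_force: [-1.3, 0.1, 3.6]
width: 0.0299
finger_force: 35.0
```

```bash
python3 -c "
import json;p=json.load(open('cmd.json'));p[0]-=.00025;p[1]-=.00055;json.dump(p,open('cmd.json','w'));print(p)"
python3 go.py 0.5543 -0.1707 0.28 155.6; python3 go.py 0.69 0.27 0.26 171.6
```

```text
[0.5542316853654711, -0.17077512425938915, 0.12750000000000003, 155.59810125714313]
shift [-0.000e+00  1.000e-01 -1.525e+02] turn -0.0 dist 152.50003278688172
shift [ 58.5 457.4  20. ] turn -0.2793 dist 461.55932446436395
```

>>> play_rows:
  rows:
    - [[0,0,-5,0,0,0,22],[0,0,-15,0,0,0,22],[0,0,-35,0,0,0,22],[0,0,-60,0,0,0,22],[0,0,-85,0,0,0,22],[0,0,-110,0,0,0,22],[0,0,-135,0,0,0,22],[0,0,-152,0,0,0,22],[0,0,-152.5,0,0,0,22]]

```text
t: 12.3
tool_pos: [0.555, -0.1712, 0.2813]
eef_rot: [179.9, 0.2, 155.6]
ft_force: [0.2, 0.3, -1.0]
width: 0.0298
finger_force: 35.0
```

>>> play_rows:
  rows:
    - [[4,30,0,0,0,-0.02,22],[10,80,2,0,0,-0.05,22],[17,130,5,0,0,-0.08,22],[24,185,8,0,0,-0.11,22],[31,240,10,0,0,-0.15,22],[38,295,13,0,0,-0.18,22],[45,350,15,0,0,-0.21,22],[51,400,17,0,0,-0.245,22],[56,438,19,0,0,-0.268,22],[58.5,457.4,20,0,0,-0.2793,22]]

```text
t: 13.55
tool_pos: [0.6883, 0.2754, 0.2565]
eef_rot: [-180.0, -0.2, 171.9]
ft_force: [-0.2, -0.1, 0.2]
width: 0.03
finger_force: 35.0
```

>>> play_rows:
  rows:
    - [[0,0,0,0,0,0,22],[0,0,0,0,0,0,22]]

```text
t: 13.8
tool_pos: [0.6895, 0.2691, 0.2588]
eef_rot: [-179.9, -0.1, 171.6]
ft_force: [0.2, -0.4, -0.1]
width: 0.0298
finger_force: 35.0
```

```bash
python3 - <<'E'
from h import *
w=shot("wrist","w4"); o=bot.observe(); print(o["tool_pos"],o["eef_rot"],o["width"])
for p in [(.624,.279,.07)]: print(proj(w,p))
cv2.imwrite("pics/w4.png",crop(w,190,80,450,260,3,1.0))
E
```

```text
[0.6897849  0.26846345 0.25935514] [-1.79943223e+02 -2.24866763e-02  1.71503440e+02] 0.029408656498409493
[320.47543608 126.97937413]
```

View pics/w4.png

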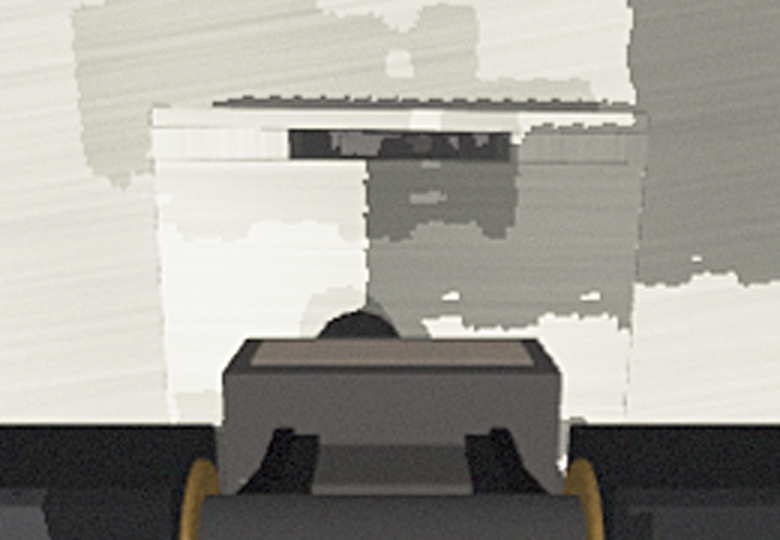

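The slot's dark mouth spans (289–510, 128–160) in the crop. The lip is in front of it at y 108–128, the shelf's front edge runs (152,108)–(648,112), and the held holder's bridge front edge runs (223,372)–(560,372).

```bash
python3 - <<'E'
from h import *
np.set_printoptions(precision=4,suppress=True)
b=load("w4");t=load("top0"); B=lambda x,y:(190+(x+.5)/3-.5,80+(y+.5)/3-.5)
cs=[(289,129),(510,133),(510,161),(289,158)]
P=np.array([plane(b,B(*q),.07) for q in cs]); print(P,P.mean(0),[np.linalg.norm(P[i]-P[i-1]) for i in range(4)])
for i,j in((0,1),(3,2)): d=P[i]-P[j]; print("yaw",np.degrees(np.arctan2(d[0],-d[1])))
F=np.array([plane(b,B(*q),.07) for q in [(152,108),(648,112)]]);d=F[0]-F[1];print("front",F,np.linalg.norm(d),np.degrees(np.arctan2(d[0],-d[1])))
print("tri",tri((b,B(*np.mean(cs,0))),(t,(180.836,217.652))))
o=bot.observe()["tool_pos"]; y=np.radians(171.55)
X=np.array([np.cos(y),np.sin(y)]);Y=np.array([np.sin(y),-np.cos(y)])
for q in [(223,372),(560,372)]:
    p=plane(b,B(*q),o[2]-.0035)[:2]-o[:2]; print("bridge front in tool mm",1e3*p@X,1e3*p@Y)
E
```

```text
[[0.6129 0.2386 0.07  ]
 [0.6275 0.3263 0.07  ]
 [0.6384 0.325  0.07  ]
 [0.6241 0.2366 0.07  ]] [0.6257 0.2816 0.07  ] [np.float64(0.011350521214893324), np.float64(0.08883443048182851), np.float64(0.010979501342471311), np.float64(0.08955641814580569)]
yaw -9.418212701796495
yaw -9.171763458208462
front [[0.5969 0.1859 0.07  ]
 [0.6275 0.3817 0.07  ]] 0.19815773320927776 -8.861626893143335
tri (array([0.6255, 0.2817, 0.0657]), [0.00026323784816059307, 0.0002632378481604713])
bridge front in tool mm 22.02319236127182 -33.53607842426093
bridge front in tool mm 22.08664830886799 34.78234242205223
```

```bash
python3 go.py 0.6256 0.2816 0.13 171.1; python3 go.py 0.6256 0.2816 0.1 171.1
```

```text
shift [ 65.4   2.  130. ] turn 0.0087 dist 145.53748657991864
shift [-0.  0. 30.] turn 0.0 dist 30.0
```

>>> play_rows:
  rows:
    - [[20,0,0,0,0,0.004,22],[45,1,5,0,0,0.0087,22],[65.4,2,15,0,0,0.0087,22],[65.4,2,40,0,0,0.0087,22],[65.4,2,70,0,0,0.0087,22],[65.4,2,95,0,0,0.0087,22],[65.4,2,115,0,0,0.0087,22],[65.4,2,128,0,0,0.0087,22],[65.4,2,130,0,0,0.0087,22],[65.4,2,130,0,0,0.0087,22]]

```text
t: 15.1
tool_pos: [0.6261, 0.2816, 0.1303]
eef_rot: [180.0, 0.1, 171.1]
ft_force: [-0.1, -0.5, -0.4]
width: 0.0295
finger_force: 35.0
```

>>> play_rows:
  rows:
    - [[0,0,6,0,0,0,22],[0,0,12,0,0,0,22],[0,0,18,0,0,0,22],[0,0,24,0,0,0,22],[0,0,30,0,0,0,22],[0,0,30,0,0,0,22]]

```text
t: 15.85
tool_pos: [0.6251, 0.2813, 0.0988]
eef_rot: [-180.0, -0.1, 171.1]
ft_force: [-0.6, -0.0, -0.2]
width: 0.0296
finger_force: 35.0
```

```bash
python3 - <<'E'
from h import *
o=bot.observe();print(o["tool_pos"],o["ft_force"])
s=shot("scene","s5"); w=shot("wrist","w5")
im=np.zeros((560,800,3),np.uint8); a=crop(s,280,270,380,370,4,1.6); im[:400,:400]=a; b=crop(w,220,120,420,260,2,1.2); im[:280,400:]=b
cv2.imwrite("pics/c5.png",im)
E
```

```text
[0.62511598 0.28130679 0.09877514] [-0.57597174 -0.0449359  -0.22467767]
```

View pics/c5.png

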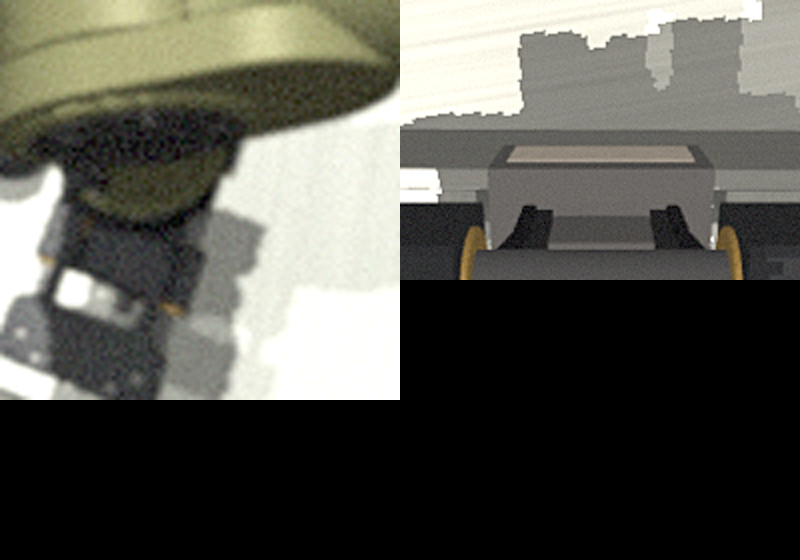

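The wrist view shows the label plate in front of the lip and the bridge parallel to it. There is no contact force with the tongue in the mouth. I'll press on gently.

>>> play_rows:
  rows:
    - [[0,0,3,0,0,0,22],[0,0,6,0,0,0,22],[0,0,9,0,0,0,22],[0,0,11,0,0,0,22],[0,0,13,0,0,0,22],[0,0,14,0,0,0,22],[0,0,14,0,0,0,22]]

```text
t: 16.82
tool_pos: [0.6256, 0.2814, 0.0859]
eef_rot: [180.0, 0.0, 171.1]
ft_force: [-2.0, -0.4, 4.6]
width: 0.0294
finger_force: 35.0
```

>>> play_rows:
  rows:
    - [[0,0,1,0,0,0,22],[0,0,2,0,0,0,22],[0,0,3,0,0,0,22],[0,0,4,0,0,0,22],[0,0,4,0,0,0,22],[0,0,4,0,0,0,22]]

```text
t: 17.58
tool_pos: [0.6256, 0.2814, 0.0817]
eef_rot: [180.0, 0.0, 171.1]
ft_force: [-2.9, -1.5, 5.9]
width: 0.0297
finger_force: 35.0
```

>>> play_rows:
  rows:
    - [[0,0,0.5,0,0,0,22],[0,0,1,0,0,0,22],[0,0,1.5,0,0,0,22],[0,0,2,0,0,0,22],[0,0,2.5,0,0,0,22],[0,0,2.5,0,0,0,22],[0,0,2.5,0,0,0,22]]

```text
t: 18.45
tool_pos: [0.6257, 0.2814, 0.0795]
eef_rot: [180.0, 0.0, 171.1]
ft_force: [-1.9, -1.5, 6.2]
width: 0.0296
finger_force: 35.0
```

>>> play_rows:
  rows:
    - [[0,0,0.5,0,0,0,22],[0,0,1,0,0,0,22],[0,0,1,0,0,0,22],[0,0,1,0,0,0,22]]

```text
t: 18.95
tool_pos: [0.6257, 0.2815, 0.0794]
eef_rot: [180.0, 0.0, 171.1]
ft_force: [-4.5, -1.8, 10.0]
width: 0.0295
finger_force: 35.0
```

>>> play_rows:
  rows:
    - [[0,0,0.5,0,0,0,22],[0,0,1,0,0,0,22],[0,0,1,0,0,0,22],[0,0,1,0,0,0,22]]

```text
t: 19.45
tool_pos: [0.6257, 0.2814, 0.0794]
eef_rot: [180.0, 0.0, 171.1]
ft_force: [-6.4, -1.7, 14.9]
width: 0.0296
finger_force: 35.0
```

```bash
python3 - <<'E'
from h import *
o=bot.observe();print(o["t"],o["tool_pos"],o["ft_force"])
s=shot("top","t6"); w=shot("wrist","w6")
im=np.zeros((580,800,3),np.uint8); im[:300,:800]=crop(s,80,90,480,240,2,1.8); im[300:580,:400]=crop(w,220,120,420,260,2,1.2); im[300:580,400:]=crop(shot("scene","s6"),220,80,420,220,2,1.6)
cv2.imwrite("pics/c6.png",im)
E
```

```text
19.45 [0.62572908 0.28143477 0.0794128 ] [-6.38357115 -1.70738619 14.91026555]
```

View pics/c6.png

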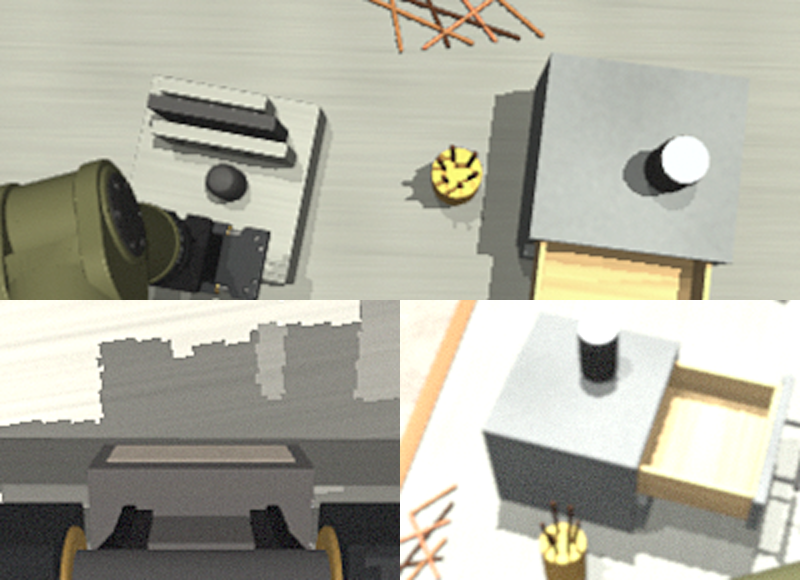

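The drawer is open and empty. The tin (455,173), core (227,183) and oil can (683,160) in the top crop are where they were. The holder is seated parallel to the lip and held at 15 N, with its height no longer changing, so I'll hand in.

```bash
python3 -c "
from bench import bot
print(bot.finish_job())"
```

```text
the job is handed in; nothing more can be done
None
```

I handed the job in at about 19.5 s: the top drawer is open and left open, the label holder is pressed home on the shelf lip and held there at about 15 N, and the tin, core and oil can are where they stood.

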